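# Sort turning blanks by length into the sizing tray

### The arm

A 6-joint arm with a two-finger parallel gripper is mounted at the origin on a cart in front of the work surface, level with it; the furniture and walls round the work are solid. World frame = base frame: x ahead of the robot, y to its left, z up, the work surface at z = 0. Lengths are in m, angles in rad, forces in N, time in s.
With the tool pointing down it reaches from about 0.325 to 0.9 m from the base axis. Payload 6.1 kg.
Tool frame: the origin (TCP) lies on the centre line of the jaws, within the pads' length; the fingertips stand 25 mm ahead of it and the grasp point (between the pads) lies 6 mm ahead of it; z points along the fingers, y is the line along which they close (so a half turn about z gives the same grasp; the last joint's range is limited). The gripper opens to 85 mm and grips with 20 to 120 N. Pads are 22 mm wide; open, the fingers measure 114 mm over their backs; the gripper's body (76 mm by 85 mm) begins 54 mm behind the grasp point. The pads swing forward as they close: fully open they stand 13 mm farther back than shut.
Start: joints at [1.12, 0.22, 1.526, -0, 1.395, -0.126], TCP at [0.199, 0.592, 0.256] pointing down, gripper open.
Joint ranges: [-2.98, 2.98], [-0.91, 2.08], [0.09, 2.57], [-1.24, 4.39], [0.2, 2.65], [-2.68, 2.68]. Speed limits (rad/s): [2.57, 2.57, 3.01, 3.14, 3.14, 3.14].

### API

Orientations are given as a rotation vector (axis times angle).
In Python, from cell import r gives the robot as it stands.
- The arm moves only by the tool jog_arm, never from a script. Its argument "series" is a list of rows, each an object with "grip": the opening, from 0 (shut) to 1 (fully open); "translation": the shift along the world's x, y, z in cm, a list of three; "dr": the turn, a rotation vector about the world's x, y, z in degrees, a list of three. A call has 1 to 20 rows; each row is the pose to reach, as a shift and turn from the pose commanded when the call began; what a row does not reach only later rows make up. A row lasts 1/8 s, in which the tool goes at most 62.5 mm and 10.7 degrees, less where a joint would pass 70% of its speed; a pose out of reach is approached as far as the arm can. A call with a gripper value outside its range is refused whole. The fingers move at their own pace and stop on an object; "squeeze" is the grip in N (left out, the last holds). Time passes only in rows, so rows that repeat a pose let the fingers close. It gives the time, the measured TCP pose, the force, the opening and the grip force at its end, in the units of the state.
- r.state(): the state, without advancing time (a new reading comes with each control period).
- r.grab_frame(name): name is "side" or "top" or "wrist"; returns a dict with "pixels" (420x560x3 uint8, red, green, blue), "depth" (420x560 float32, m along the optical axis (not along the pixel's ray), 0 where there is no reading), "intrinsics" (3x3 intrinsics, pixels), "dist_coeffs" ([k1, k2, p1, p2, k3] as OpenCV has them; the pictures are not rectified), "view" (4x4, takes a point from world to camera coordinates). Camera axes: x right, y down, z forward; pixel columns grow to the right and rows downward; lengths in m; the calibration is good to about 2 mm. A picture is of the moment at which its call begins.
- r.sign_off(): hands the job in; it is judged then, once.
The state is a dict: "t": time; "joint_pos": joint angles; "qvel": joint speeds; "effort": joint torques, N m; "tool_pos": TCP position; "tool_rot": TCP orientation; "wrist_force": force on the tool from outside, world axes, zero at the start; "moment": the same for the moment, N m; "finger_gap": finger opening in m; "grasp_force": force on a finger pad.
Only numpy, scipy, OpenCV 4.12 (cv2) and the standard library are available. Lean on these libraries where they do the work, as an engineer would, in place of code of your own. Each camera call takes 0.05 s, during which the arm holds its last target. There are 200 camera calls.

### The job

Sort the three wooden blanks from under the rack's shelf into the sizing tray by length: the long one lying in the long bay, both short ones side by side in the short bay, lengthwise and flat on the bay's bearers. Then draw the tray's sliding fence towards the robot until it presses all three blanks snugly home against their stops - firmly enough to feel it, but gently - and let go. Leave the wax tin, the glue bottle and the chuck key where they are.

Things in the scene. Friction and masses are not known exactly. Their poses are not given: they have to be found in the camera images.
- long_blank_mid (a point): centre of the long square wooden blank, 150 mm long, 22 x 22 mm, about 55 g; its length is along its own y, z is up. It lies in the rack under the shelf, roughly along the rack's x.
- short_blank_a_mid (a point): centre of a short square wooden blank, 110 mm long, 18 x 18 mm, about 27 g; its length is along its own y, z is up. In the rack like the long one; the three change places, about 80 mm apart.
- short_blank_b_mid (a point): centre of the other short blank, the same as the first
- rack: plywood stock rack, fixed, 200 (x) by 270 (y) mm; origin on the bench under its middle, x points to its back board, open front and sides. On the 12 mm deck two bearers across y, 20 mm high, 12 mm wide, at x = -42 and +42 mm; the blanks lie on them (undersides 32 mm above the bench), middles near x = 0, reaching in under the shelf.
- rack_shelf_edge (a point): middle of the lower front edge of the shelf over the blanks (rack x = -40 mm, 250 mm above the bench; axes as the rack's). Shelf 12 mm thick, 270 mm wide, runs back to the back board, brackets far back: too low for a gripper from straight above; the tool must lean back to the rack's front, 30 to 45 degrees suits.
- tray: plywood sizing tray, fixed, x from -110 to +135 mm, 218 mm wide (y); origin on the bench, x points away from the robot. Floor 6 mm; walls and a divider along x 6 mm thick, tops at 28 mm. At the near end of each bay a fixed stop, top at 42 mm. The blanks slide on the bearers to the stops; when home their far ends line up at x = +60 mm.
- long_bay (a point): middle of the long bay's width (70 mm, tray y = 34 to 104 mm) at its bearers' tops (22 mm above the bench), at tray x = 0; axes as the tray's. Stop face at x = -90 mm; bearers across y, 8 mm wide, at x = -35 and +45 mm. Lay the blank with its middle at x = -5 to +12 mm; home, its middle is at x = -15 mm.
- short_bay (a point): middle of the short bay's width (130 mm, tray y = -102 to 28 mm) at its bearers' tops (22 mm above the bench), at tray x = 0; axes as the tray's. Stop face at x = -50 mm; bearers 8 mm wide at x = -17 and +53 mm. Lay the blanks 31 mm either side of the middle, their middles at x = +8 to +25 mm; home, these are at x = +5 mm.
- fence (a joint): sliding fence, a wooden bar 12 mm thick, top at 48 mm, across the far end of both bays; 0 fully open, grows (m) as it slides to tray -x, up to 0.055. At 0 its blank-side face is at tray x = +105 mm; starts at 0 to 0.015; meets the ends of home blanks at 0.045, where it goes hard. Slides with about 2.5 N and stays where left. Pull with 6 to 15 N at the end.
- fence_handle (a point): grip point of the fence's upright wooden tab, mid-width of the tray: tab 26 mm wide (tray y), 14 mm thick (x), rises 44 mm above the bar to 92 mm above the bench; the point is 18 mm below its top, mid-thickness; axes as the tray's
- wax_tin: round tin, 78 mm across, 31 mm high, on top of the rack's shelf; leave it alone
- ca_glue: small white glue bottle, 32 mm across, 91 mm high, standing on the rack's shelf; leave it alone
- chuck_key: steel T-shaped chuck key, 70 x 82 x 21 mm, lying on the bench in front of the rack; leave it alone

How it is judged:
By the outcome, as a careful person would: the job done as asked, in the order asked, and still so for the second after the job is handed in, with the robot touching nothing.
It also fails if it takes over 69 s, if anything falls off the work surface, if the arm or the gripper's body presses on something with over 40 N, if the wrist force passes 120 N, or if a joint passes its speed limit or range.

## Working session

There is one attempt and no reset: what is moved stays moved. The work goes in short steps, Python scripts to look and compute and a tool call to move; the robot and the scene stay as the last step left them, time stands still between calls to the robot, and variables do not carry over. Pictures are saved under pics/ and viewed, at most 10 in all, crops included, and the job is handed in when it is done.

Besides the shell and the picture viewer there is one more tool, called as name(argument=value, ...) on one line, values as JSON. jog_arm: Moves the arm, as the interface text tells. Its arguments: {"type":"object","properties":{"series":{"type":"array","items":{"type":"object","properties":{"grip":{"type":"number"},"translation":{"type":"array","items":{"type":"number"}},"dr":{"type":"array","items":{"type":"number"}}}}},"squeeze":{"type":"number"}},"required":["series"]}

```bash
mkdir -p pics; ls
cat > h.py <<'E'
import numpy as np, cv2
from cell import r
def grab(n,fn=None):
    f=r.grab_frame(n)
    if fn: cv2.imwrite('pics/'+fn,f['pixels'][:,:,::-1].copy())
    return f
def cloud(f):
    d=f['depth'];h,w=d.shape
    u,v=np.meshgrid(np.arange(w),np.arange(h))
    p=cv2.undistortPoints(np.stack([u,v],-1).reshape(-1,1,2).astype(np.float32),np.array(f['intrinsics']),np.array(f['dist_coeffs'])).reshape(h,w,2)
    c=np.dstack([p[...,0]*d,p[...,1]*d,d])
    T=np.linalg.inv(np.array(f['view']))
    W=c@T[:3,:3].T+T[:3,3]
    W[d==0]=np.nan
    return W
E
python3 - <<'E'
from h import *
for n in ['side','top']:
    f=grab(n,n+'0.png'); W=cloud(f); np.savez(n+'0.npz',W=W,px=f['pixels'])
    print(n,np.linalg.inv(np.array(f['view']))[:3,3])
print({k:np.round(v,3) for k,v in r.state().items()})
E
```

```text
pics
side [ 0.20606373 -0.51088264  0.97402518]
top [ 0.33231925 -0.17957729  1.24233784]
{'t': np.float64(0.1), 'joint_pos': array([ 1.12 ,  0.221,  1.527,  0.   ,  1.395, -0.126]), 'qvel': array([ 0.001, -0.001, -0.002,  0.001,  0.001,  0.003]), 'effort': array([ 0.0000e+00, -4.9824e+01, -3.9055e+01, -0.0000e+00,  6.0000e-03,
        0.0000e+00]), 'tool_pos': array([0.199, 0.592, 0.255]), 'tool_rot': array([-5.08e-01, -3.10e+00,  3.00e-03]), 'wrist_force': array([-0.021, -0.553, -0.377]), 'moment': array([ 0.008, -0.006,  0.02 ]), 'grasp_force': np.float64(0.0), 'finger_gap': np.float64(0.086)}
```

View pics/side0.png

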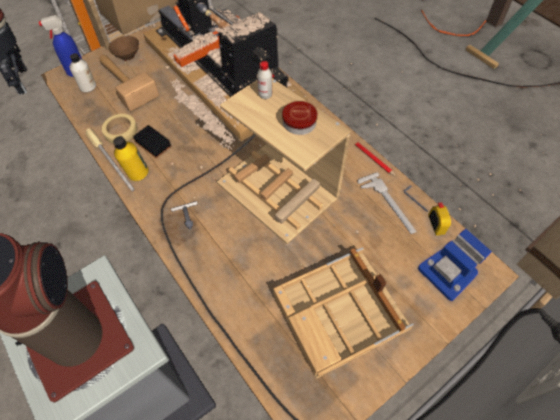

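View pics/top0.png

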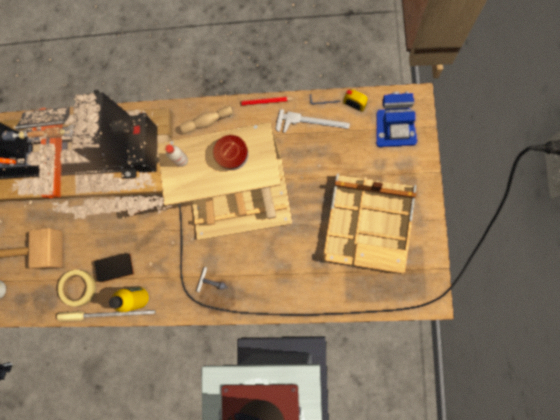

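The side view shows the rack at about (280,160), with three blanks at (245,170), (275,183) and (297,200). The tray is at (340,310) with its handle at (378,283). The top view shows the shelf at (222,165), the tray at (370,225), the handle at (378,188) and the chuck key at (210,283).

Run:
```python
from h import *
def rect(P):
    (c,s,a)=cv2.minAreaRect((P[:,:2]*1000).astype(np.float32)); 
    return np.round(c,1),np.round(s,1),round(a,2),len(P)
def big(W,m):
    n,l,st,_=cv2.connectedComponentsWithStats(m.astype(np.uint8))
    return [W[l==i] for i in np.argsort(-st[:,4]) if i>0 and st[i,4]>12]
for n in ['top','side']:
    W=np.load(n+'0.npz')['W']; X,Y,Z=[np.nan_to_num(W[...,i],nan=-9) for i in range(3)]
    print(n)
    for nm,lo,hi,xy in [('shelf',.255,.27,(.2,.9,-.1,.4)),('deck',.004,.019,(.3,.8,-.1,.3)),('blanks',.040,.062,(.4,.7,-.1,.3)),('tray',.012,.06,(.2,.75,-.5,-.1)),('fence',.043,.055,(.2,.75,-.5,-.1)),('tab',.075,.1,(.2,.75,-.5,-.1)),('stop',.037,.0445,(.2,.75,-.5,-.1)),('key',.006,.05,(.25,.47,0,.25))]:
        m=(Z>lo)&(Z<hi)&(X>xy[0])&(X<xy[1])&(Y>xy[2])&(Y<xy[3])
        for P in big(W,m)[:4]: print(nm,*rect(P),np.round(np.median(P[:,2]),4))
```

```text
top
shelf [636.6  53.3] [152.6 272.3] 7.54 6071 0.2635
shelf [744.6 338.2] [ 62.6 157.6] 65.39 232 0.2623
deck [556.5  11.8] [169.3 331.6] 36.24 1877 0.0131
deck [592.3  88.9] [55.1 69.7] 7.31 434 0.0131
deck [422.5 193.7] [316.4  98.8] 25.74 394 0.0098
deck [602.4   7.9] [57.5 56.3] 10.5 373 0.0135
blanks [584.  -39.1] [84.8 22. ] 10.68 257 0.0549
blanks [567.9 124.5] [71.9 19.5] 5.64 195 0.0502
blanks [665.7 282.5] [65.6 33.2] 2.78 192 0.0432
blanks [584.4  38.8] [63.4 18.6] 12.72 162 0.0508
tray [ 521.6 -309.7] [216.9 243.3] 78.53 2972 0.0406
tray [ 743.9 -398.8] [ 12.1 114.4] 0.01 175 0.0189
tray [ 323.8 -492.4] [ 5.5 23.4] 43.01 17 0.0147
fence [ 424.6 -328.2] [128.   59.2] 78.56 449 0.0444
fence [ 610.1 -327.1] [215.3  13.2] 78.22 350 0.0489
fence [ 449.4 -282.7] [29.5 26.2] 89.82 47 0.0445
fence [ 429.4 -210.8] [34.2 18.6] 87.4 47 0.0445
tab [ 610.6 -328.6] [23.6 15.1] 79.91 60 0.0914
stop [ 424.8 -328.8] [128.4  60.5] 78.09 856 0.0423
stop [ 426.5 -221.6] [69.6 20.3] 78.5 150 0.0421
key [335.7 128.7] [268.9  75.1] 55.14 291 0.0104
key [364.9 135.2] [85.4 64.7] 49.51 188 0.011
[... 498 characters left out ...]
8
blanks [646.7 276.4] [24.9 45.7] 6.82 58 0.0416
tray [ 523.3 -312.6] [218.7 244.1] 78.65 4719 0.0394
tray [ 744.4 -401.1] [ 11.1 111.9] 0.01 232 0.0176
fence [ 611.4 -330.6] [217.1  15.2] 78.59 475 0.0478
fence [ 421.3 -377.2] [35.9 51.5] 82.17 143 0.0439
fence [ 420.1 -279.6] [18.4 26.9] 32.19 52 0.044
fence [ 447.4 -310.7] [19.2 36.9] 43.56 45 0.044
tab [ 612.  -331.6] [25.  14.5] 79.61 99 0.0904
stop [ 427.1 -331.9] [129.6  62.1] 78.16 1540 0.042
stop [ 428.6 -224.9] [71.8 20. ] 78.14 265 0.0416
stop [ 598.1 -369. ] [137.1   4.7] 79.33 81 0.0406
stop [ 616.6 -274.9] [42.6  3.1] 78.27 21 0.0424
key [345.6 134.2] [280.2  87.8] 49.5 266 0.0087
key [374.4 120.1] [82.  68.8] 71.82 180 0.0107
```

```bash
cat >> h.py <<'E'
from scipy.spatial.transform import Rotation as Ro
def goal(yaw,lean):
    a,l=np.radians([yaw,lean]); e=np.array([np.cos(a),np.sin(a),0])
    z=np.sin(l)*e-np.cos(l)*np.array([0,0,1]); y=np.array([-np.sin(a),np.cos(a),0])
    return [Ro.from_matrix(np.stack([np.cross(s*y,z),s*y,z],1)) for s in (1,-1)]
def plan(grasp,yaw,lean,back=0):
    """grasp point mm -> jog numbers"""
    s=r.state(); R0=Ro.from_rotvec(s['tool_rot']); p0=np.array(s['tool_pos'])
    R=min(goal(yaw,lean),key=lambda R:(R*R0.inv()).magnitude())
    p=np.array(grasp)/1000-(.006+back/1000)*R.as_matrix()[:,2]
    print('TCP',p.round(4),'shift cm',((p-p0)*100).round(2),'dr',np.degrees((R*R0.inv()).as_rotvec()).round(1))
E
python3 - <<'E'
from h import *
print(Ro.from_rotvec(r.state()['tool_rot']).as_matrix().round(3))
for R in goal(4.5,35): print(np.degrees((R*Ro.from_rotvec(r.state()['tool_rot']).inv()).as_rotvec()).round(1))
plan([589,125,45],4.5,35,150)
plan([589,125,45],4.5,35,0)
E
```

```text
[[-0.948  0.319 -0.001]
 [ 0.319  0.948 -0.002]
 [ 0.    -0.002 -1.   ]]
[ -4.2 -35.   22.4]
[  48.    -6.1 -150.4]
TCP [0.4998 0.118  0.1728] shift cm [ 30.06 -47.39  -8.25] dr [ -4.2 -35.   22.4]
TCP [0.5856 0.1247 0.0499] shift cm [ 38.64 -46.71 -20.54] dr [ -4.2 -35.   22.4]
```

jog_arm(series=[{"translation": [0,-2,5],"dr": [0,0,0],"grip": 0.6},{"translation": [2,-5,10],"dr": [0,0,0],"grip": 0.6},{"translation": [5,-10,13],"dr": [0,-4,3],"grip": 0.6},{"translation": [8,-15,14],"dr": [-1,-9,6],"grip": 0.6},{"translation": [11,-20,14],"dr": [-2,-14,9],"grip": 0.6},{"translation": [14,-25,14],"dr": [-2,-19,12],"grip": 0.6},{"translation": [17,-30,13],"dr": [-3,-24,15],"grip": 0.6},{"translation": [20,-35,10],"dr": [-3.5,-29,18],"grip": 0.6},{"translation": [22,-40,6],"dr": [-4,-33,21],"grip": 0.6},{"translation": [24,-44,2],"dr": [-4.2,-35,22.4],"grip": 0.6},{"translation": [27,-47.4,-3],"dr": [-4.2,-35,22.4],"grip": 0.6},{"translation": [30,-47.4,-8],"dr": [-4.2,-35,22.4],"grip": 0.6},{"translation": [30,-47.4,-8],"dr": [-4.2,-35,22.4],"grip": 0.6},{"translation": [30,-47.4,-8],"dr": [-4.2,-35,22.4],"grip": 0.6}])

```text
t: 1.85
tool_pos: [0.4993, 0.1184, 0.1764]
tool_rot: [-0.1, 2.53, 0.034]
wrist_force: [-0.6, 0.3, -0.1]
finger_gap: 0.0512
grasp_force: 0.0
```

Run:
```python
from h import *
f=grab('wrist','w1.png');np.savez('w1.npz',W=cloud(f))
W=cloud(f);X,Y,Z=[np.nan_to_num(W[...,i],nan=-9) for i in range(3)]
m=(Z>.043)&(Z<.06)&(X>.45)&(X<.72)&(Y>-.1)&(Y<.2)
n,l,st,_=cv2.connectedComponentsWithStats(m.astype(np.uint8))
for i in range(1,n):
    if st[i,4]>200:
        P=W[l==i]; print(st[i],[np.round(q,1) for q in cv2.minAreaRect((P[:,:2]*1000).astype(np.float32))],np.median(P[:,2]))
plan([589,125,45],4.5,35,0)
```

```text
[  57  147  273  115 5874] [array([617.2,  48.6]), array([172.4, 269.6]), np.float64(7.9)] 0.05369938088305132
[ 267  148   23   82 1613] [array([587.9, 125.2]), array([110.9,  18. ]), np.float64(4.9)] 0.050382446249561924
[ 160  162   59   74 1632] [array([609.2,  43.2]), array([110.7,  19.4]), np.float64(12.0)] 0.04992289073154878
TCP [0.5856 0.1247 0.0499] shift cm [  8.54   0.59 -12.85] dr [-0.1  0.2 -0.1]
```

View pics/w1.png

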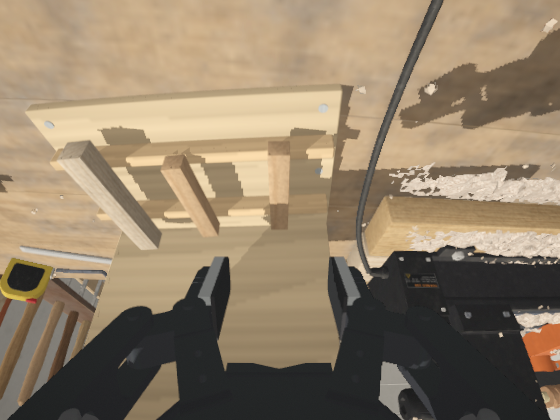

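The wrist view shows the blanks from the front: long at (110,195), short A at (190,195) and short B at (279,185) between the fingers. These positions agree with the overview to about 1 mm.

jog_arm(series=[{"translation": [2.5,0.2,-3.8],"dr": [0,0,0],"grip": 0.6},{"translation": [5,0.4,-7.5],"dr": [0,0,0],"grip": 0.6},{"translation": [7,0.5,-10.6],"dr": [0,0,0],"grip": 0.6},{"translation": [8,0.6,-12.1],"dr": [0,0,0],"grip": 0.6},{"translation": [8.45,0.6,-12.8],"dr": [0,0,0],"grip": 0.6},{"translation": [8.45,0.6,-12.8],"dr": [0,0,0],"grip": 0.6},{"translation": [8.45,0.6,-12.8],"dr": [0,0,0],"grip": 0.3},{"translation": [8.45,0.6,-12.8],"dr": [0,0,0],"grip": 0.1},{"translation": [8.45,0.6,-12.8],"dr": [0,0,0],"grip": 0.1},{"translation": [8.45,0.6,-12.8],"dr": [0,0,0],"grip": 0.1},{"translation": [8.45,0.6,-12.8],"dr": [0,0,0],"grip": 0.1}], squeeze=40)

```text
t: 3.28
tool_pos: [0.5851, 0.1245, 0.0516]
tool_rot: [-0.1, 2.529, 0.034]
wrist_force: [-2.9, -0.2, 6.5]
finger_gap: 0.0172
grasp_force: 39.7
```

Run:
```python
from h import *
s=r.state(); print(s['t'],s['finger_gap'],s['grasp_force'],s['wrist_force'])
plan([524.7,-317.7,80],-11.5,35); plan([524.7,-317.7,35],-11.5,35)
```

```text
3.275 0.017205713495936737 39.721192717552185 [-2.86045955 -0.19554944  6.51156961]
TCP [ 0.5213 -0.317   0.0849] shift cm [ -6.38 -44.15   3.33] dr [ -0.1  -0.  -16.1]
TCP [ 0.5213 -0.317   0.0399] shift cm [ -6.38 -44.15  -1.17] dr [ -0.1  -0.  -16.1]
```

jog_arm(series=[{"translation": [-0.5,0,1.5],"dr": [0,0,0],"grip": 0.1},{"translation": [-3,0,4],"dr": [0,0,0],"grip": 0.1},{"translation": [-7,-1,6],"dr": [0,0,0],"grip": 0.1},{"translation": [-10,-5,6],"dr": [0,0,-1],"grip": 0.1},{"translation": [-10,-10,6],"dr": [0,0,-3],"grip": 0.1},{"translation": [-10,-15,6],"dr": [0,0,-5],"grip": 0.1},{"translation": [-10,-20,6],"dr": [0,0,-7],"grip": 0.1},{"translation": [-10,-25,6],"dr": [0,0,-9],"grip": 0.1},{"translation": [-9.5,-30,6],"dr": [0,0,-11],"grip": 0.1},{"translation": [-8.5,-35,6],"dr": [0,0,-13],"grip": 0.1},{"translation": [-7.5,-39.5,6],"dr": [0,0,-15],"grip": 0.1},{"translation": [-6.5,-43,5.5],"dr": [0,0,-16.1],"grip": 0.1},{"translation": [-6.4,-44.2,5],"dr": [0,0,-16.1],"grip": 0.1},{"translation": [-6.4,-44.2,5],"dr": [0,0,-16.1],"grip": 0.1},{"translation": [-6.4,-44.2,5],"dr": [0,0,-16.1],"grip": 0.1}])

```text
t: 5.15
tool_pos: [0.5258, -0.3112, 0.1068]
tool_rot: [0.27, 2.541, -0.084]
wrist_force: [0.8, 0.3, -0.1]
finger_gap: 0.0174
grasp_force: 39.2
```

Run:
```python
from h import *
s=r.state(); print(s['t'],s['finger_gap'],s['grasp_force'],s['wrist_force'])
plan([524.7,-317.7,35],-11.5,35)
f=grab('wrist','w2.png');W=cloud(f)
f2=grab('side');W2=cloud(f2)
for W in (W,W2):
  X,Y,Z=[np.nan_to_num(W[...,i],nan=-9) for i in range(3)]
  # stop plateau & divider
  for nm,lo,hi in [('stop',.038,.0445),('blank',.085,.13)]:
    m=(Z>lo)&(Z<hi)&(X>.38)&(X<.7)&(Y>-.45)&(Y<-.17)
    n,l,st,_=cv2.connectedComponentsWithStats(m.astype(np.uint8))
    for i in range(1,n):
      if st[i,4]>100: P=W[l==i]; print(nm,st[i],[np.round(q,1) for q in cv2.minAreaRect((P[:,:2]*1000).astype(np.float32))],np.median(P[:,2]))
```

```text
5.15 0.017407845434718475 39.17379140853882 [ 0.83246136  0.34514823 -0.0830348 ]
TCP [ 0.5213 -0.317   0.0399] shift cm [-0.45 -0.58 -6.69] dr [-0.2 -1.3  0.7]
stop [    0     0   354    94 29567] [array([ 436.9, -332.7]), array([130.5,  39.4]), np.float64(78.2)] 0.042598544673462274
stop [304 249 112  10 785] [array([ 618.4, -265.5]), array([89.,  4.]), np.float64(78.4)] 0.0412806475352811
stop [146 250 108  10 734] [array([ 592.7, -391.5]), array([86.8,  3.2]), np.float64(78.7)] 0.04123536333803775
blank [  142   193   274   154 14079] [array([ 539.6, -327.9]), array([ 89.7, 145. ]), np.float64(62.2)] 0.10636296366892865
stop [ 289  307   52   65 1510] [array([ 427., -332.]), array([130.4,  61.9]), np.float64(77.8)] 0.04195249710150889
blank [342 280  31  21 301] [array([ 551.8, -320.1]), array([46.8, 63. ]), np.float64(78.1)] 0.10390013833780831
```

View pics/w2.png

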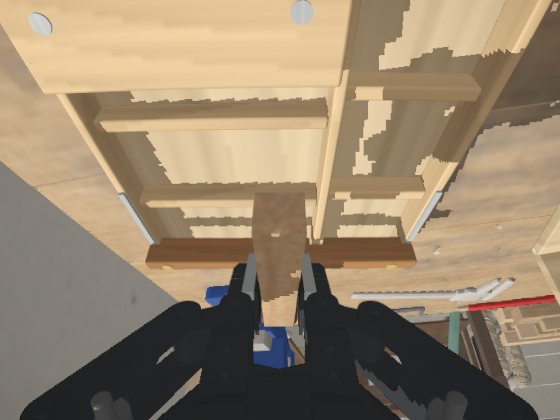

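The wrist view shows the short blank held at column 278, between the divider at (335,150) and the left wall. The short-bay bearers are at rows 118 and 195, and the fence is at row 255.

Run:
```python
from h import *
s=r.state(); print(s['t'],s['tool_pos'],np.abs(s['qvel']).max())
f=grab('wrist');W=cloud(f)
for v in (196,205,215,225,240,250): print(v,W[v,278].round(4))
plan([524.7,-317.7,35],-11.5,35)
```

```text
5.25 [ 0.52603279 -0.31142746  0.10721145] 0.005599276130745201
196 [ 0.4746 -0.3012  0.0921]
205 [ 0.4757 -0.3015  0.0952]
215 [ 0.4757 -0.3014  0.0995]
225 [ 0.4759 -0.3015  0.1034]
240 [ 0.4797 -0.3023  0.1067]
250 [ 0.4868 -0.3038  0.1064]
TCP [ 0.5213 -0.317   0.0399] shift cm [-0.48 -0.54 -6.74] dr [-0.1 -1.2  0.7]
```

jog_arm(series=[{"translation": [-0.5,-0.55,-1],"dr": [0,-1.2,0.7],"grip": 0.1},{"translation": [-0.5,-0.55,-3],"dr": [0,-1.2,0.7],"grip": 0.1},{"translation": [-0.5,-0.55,-5],"dr": [0,-1.2,0.7],"grip": 0.1},{"translation": [-0.5,-0.55,-6],"dr": [0,-1.2,0.7],"grip": 0.1},{"translation": [-0.5,-0.55,-6.6],"dr": [0,-1.2,0.7],"grip": 0.1},{"translation": [-0.5,-0.55,-6.6],"dr": [0,-1.2,0.7],"grip": 0.1},{"translation": [-0.5,-0.55,-6.6],"dr": [0,-1.2,0.7],"grip": 0.1}])

```text
t: 6.18
tool_pos: [0.5368, -0.3081, 0.0602]
tool_rot: [0.292, 2.564, -0.1]
wrist_force: [-0.5, -2.1, -0.7]
finger_gap: 0.017
grasp_force: 39.1
```

Run:
```python
from h import *
s=r.state(); print(s['t'],s['tool_pos'],np.abs(s['qvel']).max(),s['wrist_force'])
plan([524.7,-317.7,35],-11.5,35)
f=grab('wrist');W=cloud(f)
for v in (200,220,240,250): print(v,W[v,278].round(4))
```

```text
6.175 [ 0.53684925 -0.30809802  0.06022204] 0.007126236985390307 [-0.46784643 -2.08974567 -0.73178559]
TCP [ 0.5213 -0.317   0.0399] shift cm [-1.55 -0.89 -2.03] dr [ 0.1 -2.8  1.7]
200 [ 0.4868 -0.2974  0.0469]
220 [ 0.4869 -0.2973  0.0556]
240 [ 0.4911 -0.2983  0.0607]
250 [ 0.4979 -0.2999  0.0603]
```

Run:
```python
from h import *
s=r.state(); print(s['joint_pos'].round(3))
```

```text
[-0.788  0.177  2.099  0.671  0.458 -2.68 ]
```

Joint 6 is at its limit in this grasp. I'll set the blank down slightly yawed, then regrasp with the tool turned half round.

Run:
```python
from h import *
plan([524.7,-317.7,35],-18,35);plan([524.7,-317.7,55],-18,35)
```

```text
TCP [ 0.5214 -0.3166  0.0399] shift cm [-1.54 -0.84 -2.05] dr [-0.1 -2.8 -4.8]
TCP [ 0.5214 -0.3166  0.0599] shift cm [-1.54 -0.84 -0.05] dr [-0.1 -2.8 -4.8]
```

jog_arm(series=[{"translation": [-1,-0.5,0.3],"dr": [0,-1,-4.8],"grip": 0.1},{"translation": [-1.55,-0.85,0],"dr": [0,-2.8,-4.8],"grip": 0.1},{"translation": [-1.55,-0.85,-1],"dr": [0,-2.8,-4.8],"grip": 0.1},{"translation": [-1.55,-0.85,-1.7],"dr": [0,-2.8,-4.8],"grip": 0.1},{"translation": [-1.55,-0.85,-2],"dr": [0,-2.8,-4.8],"grip": 0.1},{"translation": [-1.55,-0.85,-2],"dr": [0,-2.8,-4.8],"grip": 0.1}])

```text
t: 6.98
tool_pos: [0.5272, -0.3123, 0.0476]
tool_rot: [0.41, 2.524, -0.13]
wrist_force: [-0.4, 1.6, -0.6]
finger_gap: 0.0167
grasp_force: 39.1
```

Run:
```python
from h import *
s=r.state(); print(s['t'],s['tool_pos'],s['joint_pos'].round(3),s['wrist_force'])
plan([524.7,-317.7,35],-18,35)
f=grab('wrist');W=cloud(f)
for v in (200,220,240,250): print(v,W[v,278].round(4))
```

```text
6.975 [ 0.52722242 -0.31234093  0.0476483 ] [-0.791  0.181  2.14   0.746  0.374 -2.68 ] [-0.35303267  1.59136613 -0.58934477]
TCP [ 0.5214 -0.3166  0.0399] shift cm [-0.58 -0.43 -0.77] dr [-0.2 -1.2  0.5]
200 [ 0.4785 -0.297   0.0333]
220 [ 0.4788 -0.297   0.0416]
240 [ 0.4835 -0.2986  0.0463]
250 [ 0.4896 -0.3006  0.0465]
```

jog_arm(series=[{"translation": [0,0,0],"dr": [0,0,-5],"grip": 0.1},{"translation": [0,0,-0.4],"dr": [0,-1.2,-5],"grip": 0.1},{"translation": [0,0,-0.7],"dr": [0,-1.2,-5],"grip": 0.1},{"translation": [0,0,-0.7],"dr": [0,-1.2,-5],"grip": 0.1}])

```text
t: 7.52
tool_pos: [0.5275, -0.3131, 0.0417]
tool_rot: [0.52, 2.484, -0.16]
wrist_force: [2.1, 0.7, 0.9]
finger_gap: 0.017
grasp_force: 39.4
```

Run:
```python
from h import *
s=r.state(); print(s['t'],s['tool_pos'],s['joint_pos'].round(3),s['wrist_force'])
f=grab('wrist');W=cloud(f)
for v in (200,220,240,250): print(v,W[v,278].round(4))
```

```text
7.525 [ 0.52754889 -0.31305863  0.04168269] [-0.768  0.187  2.159  0.77   0.295 -2.613] [2.05398673 0.7470989  0.94152701]
200 [ 0.4607 -0.2847  0.0431]
220 [ 0.4804 -0.2934  0.0349]
240 [ 0.4843 -0.2951  0.04  ]
250 [ 0.4899 -0.2975  0.0405]
```

jog_arm(series=[{"translation": [0,0,0],"dr": [0,0,0],"grip": 0.28},{"translation": [0,0,0],"dr": [0,0,0],"grip": 0.28},{"translation": [-1,0.4,1.6],"dr": [0,0,0],"grip": 0.28},{"translation": [-3,1.3,4.7],"dr": [0,0,0],"grip": 0.28},{"translation": [-5.3,2.2,8.2],"dr": [0,0,0],"grip": 0.35}])

```text
t: 8.2
tool_pos: [0.4731, -0.2899, 0.1229]
tool_rot: [0.521, 2.487, -0.158]
wrist_force: [-0.1, -1.0, 0.7]
finger_gap: 0.0296
grasp_force: 0.0
```

```bash
cat >> h.py <<'E'
def blanks(f,box,zlo=.036,zhi=.047,amin=300):
    W=cloud(f);X,Y,Z=[np.nan_to_num(W[...,i],nan=-9) for i in range(3)]
    m=(Z>zlo)&(Z<zhi)&(X>box[0])&(X<box[1])&(Y>box[2])&(Y<box[3])
    n,l,st,_=cv2.connectedComponentsWithStats(m.astype(np.uint8))
    for i in range(1,n):
        if st[i,4]>amin:
            P=W[l==i]; print(st[i],[np.round(q,1) for q in cv2.minAreaRect((P[:,:2]*1000).astype(np.float32))],np.median(P[:,2]).round(4))
E
python3 - <<'E'
from h import *
s=r.state(); print(s['t'],s['tool_pos'],s['joint_pos'].round(3),s['wrist_force'])
f=grab('wrist','w3.png'); blanks(f,(.45,.6,-.45,-.18))
R=Ro.from_rotvec(s['tool_rot']); z=R.as_matrix()[:,2]
for a in range(10,181,10): print(a,(z*a).round(1).tolist(),end=' ')
E
```

```text
8.2 [ 0.47305876 -0.28994325  0.12288664] [-0.824 -0.141  2.288  0.522  0.485 -2.384] [-0.05096557 -1.04141797  0.72640697]
[ 166  124  137   51 1813] [array([ 459. , -313.8]), array([89.7, 17.9]), np.float64(90.0)] 0.0426
[ 265  167   29   87 2049] [array([ 530.5, -314.9]), array([ 18. , 111.5]), np.float64(66.4)] 0.0403
10 [5.3, -2.3, -8.2] 20 [10.5, -4.5, -16.4] 30 [15.8, -6.8, -24.6] 40 [21.0, -9.0, -32.8] 50 [26.3, -11.3, -41.0] 60 [31.5, -13.5, -49.2] 70 [36.8, -15.8, -57.4] 80 [42.0, -18.0, -65.7] 90 [47.3, -20.3, -73.9] 100 [52.5, -22.6, -82.1] 110 [57.8, -24.8, -90.3] 120 [63.0, -27.1, -98.5] 130 [68.3, -29.3, -106.7] 140 [73.5, -31.6, -114.9] 150 [78.8, -33.8, -123.1] 160 [84.0, -36.1, -131.3] 170 [89.3, -38.3, -139.5] 180 [94.5, -40.6, -147.7]
```

View pics/w3.png

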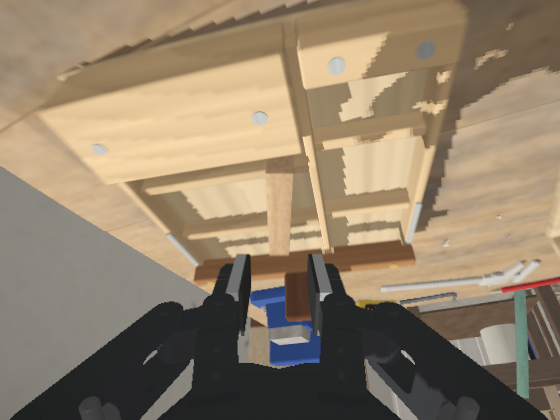

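The wrist view shows the short blank lying flat in the short bay at about (279,210), yawed towards the divider. Next I turn the tool half round.

jog_arm(series=[{"translation": [0,0,2],"dr": [5.3,-2.3,-8.2],"grip": 0.35},{"translation": [0,0,3],"dr": [10.5,-4.5,-16.4],"grip": 0.35},{"translation": [0,0,3],"dr": [15.8,-6.8,-24.6],"grip": 0.35},{"translation": [0,0,3],"dr": [21,-9,-32.8],"grip": 0.35},{"translation": [0,0,3],"dr": [26.3,-11.3,-41],"grip": 0.35},{"translation": [0,0,3],"dr": [31.5,-13.5,-49.2],"grip": 0.35},{"translation": [0,0,3],"dr": [36.8,-15.8,-57.4],"grip": 0.35},{"translation": [0,0,3],"dr": [42,-18,-65.7],"grip": 0.35},{"translation": [0,0,3],"dr": [47.3,-20.3,-73.9],"grip": 0.35},{"translation": [0,0,3],"dr": [52.5,-22.6,-82.1],"grip": 0.35},{"translation": [0,0,3],"dr": [57.8,-24.8,-90.3],"grip": 0.35},{"translation": [0,0,3],"dr": [63,-27.1,-98.5],"grip": 0.35},{"translation": [0,0,3],"dr": [68.3,-29.3,-106.7],"grip": 0.35},{"translation": [0,0,3],"dr": [73.5,-31.6,-114.9],"grip": 0.35},{"translation": [0,0,2],"dr": [78.8,-33.8,-123.1],"grip": 0.35},{"translation": [0,0,1],"dr": [84,-36.1,-131.3],"grip": 0.35},{"translation": [0,0,0],"dr": [89.3,-38.3,-139.5],"grip": 0.35},{"translation": [0,0,0],"dr": [94,-40.4,-147],"grip": 0.35},{"translation": [0,0,0],"dr": [94,-40.4,-147],"grip": 0.35}])

```text
t: 10.62
tool_pos: [0.4739, -0.2905, 0.1227]
tool_rot: [2.831, -0.567, 0.882]
wrist_force: [0.2, 0.0, 0.1]
finger_gap: 0.0299
grasp_force: 0.0
```

Run:
```python
from h import *
s=r.state(); print(s['t'],s['tool_pos'],s['joint_pos'].round(3),s['wrist_force'])
plan([530.5,-314.9,35],-23.6,35)
plan([530.5,-314.9,35],-23.6,35,30)
```

```text
10.625 [ 0.47388367 -0.29045865  0.12267913] [-0.823 -0.137  2.284  0.516  0.487  0.747] [0.20064742 0.01164647 0.07943474]
TCP [ 0.5273 -0.3135  0.0399] shift cm [ 5.35 -2.31 -8.28] dr [ 0.2 -0.4 -0.8]
TCP [ 0.5116 -0.3066  0.0645] shift cm [ 3.77 -1.62 -5.82] dr [ 0.2 -0.4 -0.8]
```

jog_arm(series=[{"translation": [2,-0.9,-3],"dr": [0.2,-0.4,-0.8],"grip": 0.35},{"translation": [3.8,-1.6,-5.8],"dr": [0.2,-0.4,-0.8],"grip": 0.35},{"translation": [4.8,-2.1,-7.5],"dr": [0.2,-0.4,-0.8],"grip": 0.33},{"translation": [5.35,-2.3,-8.3],"dr": [0.2,-0.4,-0.8],"grip": 0.33},{"translation": [5.35,-2.3,-8.3],"dr": [0.2,-0.4,-0.8],"grip": 0.3},{"translation": [5.35,-2.3,-8.3],"dr": [0.2,-0.4,-0.8],"grip": 0.1},{"translation": [5.35,-2.3,-8.3],"dr": [0.2,-0.4,-0.8],"grip": 0.1},{"translation": [5.35,-2.3,-8.3],"dr": [0.2,-0.4,-0.8],"grip": 0.1},{"translation": [5.35,-2.3,-7.3],"dr": [0.2,-0.4,-0.8],"grip": 0.1},{"translation": [5,-2.5,-7.3],"dr": [0.1,-0.2,5],"grip": 0.1},{"translation": [4.75,-2.65,-7.3],"dr": [0,0,11.3],"grip": 0.1},{"translation": [4.75,-2.65,-7.3],"dr": [0,0,11.3],"grip": 0.1},{"translation": [4.75,-2.65,-7.3],"dr": [0,0,11.3],"grip": 0.1}])

```text
t: 12.25
tool_pos: [0.5214, -0.3171, 0.05]
tool_rot: [2.923, -0.296, 0.912]
wrist_force: [-0.3, -0.6, -0.7]
finger_gap: 0.0173
grasp_force: 41.4
```

Run:
```python
from h import *
s=r.state(); print(s['t'],s['tool_pos'],s['joint_pos'].round(3),s['wrist_force'])
plan([524.7,-317.7,35],-11.5,35)
f=grab('side'); blanks(f,(.45,.6,-.45,-.18),.044,.06,20)
f=grab('wrist','w4.png'); blanks(f,(.45,.6,-.45,-.18),.044,.06)
print(np.linalg.inv(f['view'])[:3,3])
```

```text
12.25 [ 0.52139445 -0.31705433  0.04995323] [-0.852  0.186  2.135  0.864  0.465  0.203] [-0.33451075 -0.62048994 -0.7164907 ]
TCP [ 0.5213 -0.317   0.0399] shift cm [-0.01  0.   -1.  ] dr [ 0.2 -0.4  0.2]
[340 293  28  21 217] [array([ 550. , -320.6]), array([42.1, 62.6]), np.float64(88.5)] 0.0496
[385 304  21  26 129] [array([ 594.3, -404.3]), array([65.7, 12.7]), np.float64(83.7)] 0.0482
[ 315  116  148   23 2204] [array([ 597.2, -395.1]), array([82.6, 12.2]), np.float64(79.4)] 0.0483
[ 227  178  104  191 8739] [array([ 534.8, -322. ]), array([45.3, 87.9]), np.float64(62.3)] 0.0495
[ 0.52269554 -0.3170314   0.19427363]
```

View pics/w4.png

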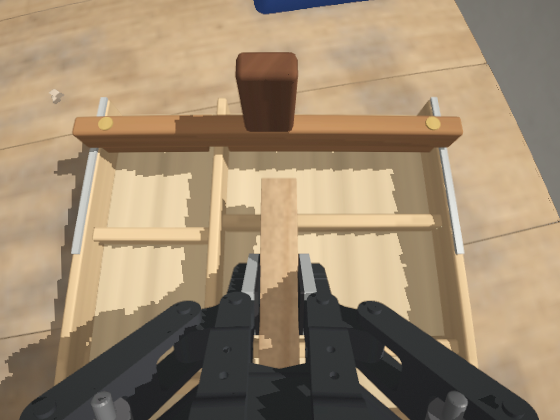

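The wrist view, now from above, shows the blank centred at column 279 and parallel to the divider. The fence is at row 130 and the handle at (267,90). Lowering and releasing next.

Run:
```python
from h import *
a=np.radians(11.8);e=np.array([np.cos(a),np.sin(a),0])*1000
c=np.array([609.5,42.8,45])
plan(c-.13*e+[0,0,50],11.8,35);plan(c-.13*e+[0,0,18],11.8,35);plan(c+[0,0,18],11.8,35);plan(c,11.8,35)
```

```text
TCP [0.4789 0.0155 0.0999] shift cm [-4.27 33.2   5.01] dr [ 0.3 -0.3 23.4]
TCP [0.4789 0.0155 0.0679] shift cm [-4.27 33.2   1.81] dr [ 0.3 -0.3 23.4]
TCP [0.6061 0.0421 0.0679] shift cm [ 8.46 35.86  1.81] dr [ 0.3 -0.3 23.4]
TCP [0.6061 0.0421 0.0499] shift cm [8.460e+00 3.586e+01 1.000e-02] dr [ 0.3 -0.3 23.4]
```

jog_arm(series=[{"translation": [0,0,-0.5],"dr": [0,0,0],"grip": 0.1},{"translation": [0,0,-0.95],"dr": [0,0,0],"grip": 0.1},{"translation": [0,0,-0.95],"dr": [0,0,0],"grip": 0.1},{"translation": [0,0,-0.95],"dr": [0,0,0],"grip": 0.3},{"translation": [0,0,-0.95],"dr": [0,0,0],"grip": 0.3},{"translation": [-1.1,0.2,0.7],"dr": [0,0,0],"grip": 0.3},{"translation": [-3.3,0.7,4],"dr": [0,0,0],"grip": 0.3},{"translation": [-4.5,1,5.6],"dr": [0,0,0],"grip": 0.35}])

```text
t: 13.35
tool_pos: [0.4761, -0.3073, 0.1073]
tool_rot: [2.923, -0.293, 0.913]
wrist_force: [0.4, -0.6, 0.4]
finger_gap: 0.0297
grasp_force: 0.0
```

Run:
```python
from h import *
s=r.state(); print(s['t'],s['tool_pos'],s['joint_pos'].round(3),s['wrist_force'])
f=grab('wrist'); blanks(f,(.45,.6,-.45,-.18))
a=np.radians(11.8);e=np.array([np.cos(a),np.sin(a),0])*1000
c=np.array([609.5,42.8,45])
plan(c-.13*e+[0,0,50],11.8,35);plan(c-.13*e+[0,0,18],11.8,35);plan(c+[0,0,18],11.8,35);plan(c,11.8,35)
```

```text
13.35 [ 0.47614622 -0.30728493  0.10727755] [-0.922 -0.038  2.23   0.729  0.593  0.307] [ 0.38580773 -0.62413419  0.42406435]
[306 117 104  11 770] [array([ 591.9, -395. ]), array([80.,  3.]), np.float64(78.9)] 0.0421
[ 266  154   27  150 3796] [array([ 524.9, -318.4]), array([ 18.1, 109.4]), np.float64(78.5)] 0.0401
[ 238  318   75   29 1465] [array([ 457.9, -301.5]), array([49.4, 16. ]), np.float64(89.3)] 0.0426
TCP [0.4789 0.0155 0.0999] shift cm [ 0.28 32.31 -0.88] dr [ 0.4 -0.2 23.3]
TCP [0.4789 0.0155 0.0679] shift cm [ 0.28 32.31 -4.08] dr [ 0.4 -0.2 23.3]
TCP [0.6061 0.0421 0.0679] shift cm [13.   34.97 -4.08] dr [ 0.4 -0.2 23.3]
TCP [0.6061 0.0421 0.0499] shift cm [13.   34.97 -5.88] dr [ 0.4 -0.2 23.3]
```

jog_arm(series=[{"translation": [0,3,1],"dr": [0,0,0],"grip": 0.4},{"translation": [0,7,1.5],"dr": [0,0,2],"grip": 0.45},{"translation": [0,11.5,1.5],"dr": [0,0,5],"grip": 0.5},{"translation": [0,16,1],"dr": [0,0,9],"grip": 0.5},{"translation": [0,20.5,0],"dr": [0.1,0,13],"grip": 0.5},{"translation": [0,25,-1],"dr": [0.2,-0.1,17],"grip": 0.5},{"translation": [0,29,-2.5],"dr": [0.4,-0.2,21],"grip": 0.5},{"translation": [0.3,32.3,-4.1],"dr": [0.4,-0.2,23.3],"grip": 0.5},{"translation": [0.3,32.3,-4.1],"dr": [0.4,-0.2,23.3],"grip": 0.5},{"translation": [0.3,32.3,-4.1],"dr": [0.4,-0.2,23.3],"grip": 0.5}])

```text
t: 14.65
tool_pos: [0.4798, 0.0157, 0.0651]
tool_rot: [-2.923, -0.3, -0.919]
wrist_force: [-0.1, -0.1, -0.4]
finger_gap: 0.0426
grasp_force: 0.0
```

Run:
```python
from h import *
s=r.state(); print(s['t'],s['tool_pos'],s['joint_pos'].round(3),s['wrist_force'])
f=grab('wrist','w5.png'); blanks(f,(.5,.72,-.1,.18),.043,.058)
a=np.radians(11.8);e=np.array([np.cos(a),np.sin(a),0])*1000
c=np.array([609.5,42.8,45])
plan(c+[0,0,18],11.8,35);plan(c,11.8,35)
```

```text
14.65 [0.47983334 0.01566107 0.06510651] [-0.326 -0.209  2.486  0.763  0.435  0.408] [-0.13914722 -0.09960408 -0.39059503]
[ 371    0   65  206 8612] [array([617.6, -33.6]), array([150.2,  23.4]), np.float64(10.7)] 0.0544
[ 263   12   31  150 4325] [array([609. ,  42.8]), array([110.9,  18.3]), np.float64(12.0)] 0.0501
TCP [0.6061 0.0421 0.0679] shift cm [12.6   2.69  0.24] dr [-0.1 -0.1  0.1]
TCP [0.6061 0.0421 0.0499] shift cm [12.6   2.69 -1.56] dr [-0.1 -0.1  0.1]
```

View pics/w5.png

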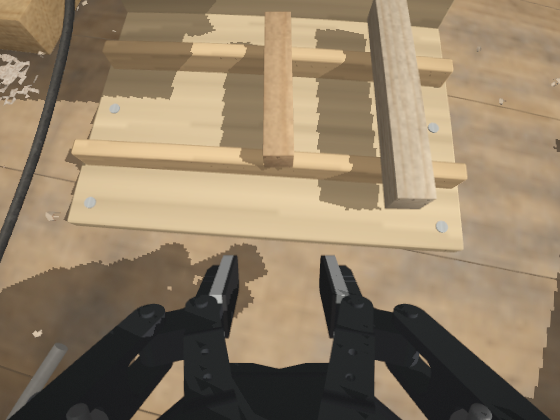

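The wrist view shows short A straight ahead at (279,90) between the open fingers, with the long blank at (405,100). Both match the plan.

jog_arm(series=[{"translation": [3,0.6,0.3],"dr": [0,0,0],"grip": 0.5},{"translation": [7,1.5,0.3],"dr": [0,0,0],"grip": 0.5},{"translation": [10.5,2.2,0.3],"dr": [0,0,0],"grip": 0.5},{"translation": [12.5,2.7,0.3],"dr": [0,0,0],"grip": 0.5},{"translation": [12.55,2.7,-0.5],"dr": [0,0,0],"grip": 0.5},{"translation": [12.55,2.7,-1.5],"dr": [0,0,0],"grip": 0.5},{"translation": [12.55,2.7,-1.5],"dr": [0,0,0],"grip": 0.3},{"translation": [12.55,2.7,-1.5],"dr": [0,0,0],"grip": 0.1},{"translation": [12.55,2.7,-1.5],"dr": [0,0,0],"grip": 0.1},{"translation": [12.55,2.7,-1.5],"dr": [0,0,0],"grip": 0.1},{"translation": [12.5,2.7,-0.8],"dr": [0,0,0],"grip": 0.1},{"translation": [12,2.6,0.5],"dr": [0,0,0],"grip": 0.1},{"translation": [8,1.7,0.8],"dr": [0,0,0],"grip": 0.1},{"translation": [3,0.6,1.5],"dr": [0,0,0],"grip": 0.1},{"translation": [0,0,4],"dr": [0,0,0],"grip": 0.1},{"translation": [0,0,5],"dr": [0,0,0],"grip": 0.1},{"translation": [0,0,5],"dr": [0,0,0],"grip": 0.1}])

```text
t: 16.82
tool_pos: [0.4813, 0.0153, 0.1172]
tool_rot: [-2.923, -0.301, -0.925]
wrist_force: [-0.3, -0.7, 0.1]
finger_gap: 0.0173
grasp_force: 42.4
```

Run:
```python
from h import *
s=r.state(); print(s['t'],s['tool_pos'],s['joint_pos'].round(3),s['wrist_force'])
plan([512.3,-378.5,85],-11.5,35); plan([512.3,-378.5,45],-11.5,35)
```

```text
16.825 [0.48125701 0.01533213 0.11723352] [-0.326 -0.361  2.471  0.577  0.562  0.62 ] [-0.29655944 -0.74276205  0.05192249]
TCP [ 0.5089 -0.3778  0.0899] shift cm [  2.77 -39.31  -2.73] dr [  0.    0.1 -23.2]
TCP [ 0.5089 -0.3778  0.0499] shift cm [  2.77 -39.31  -6.73] dr [  0.    0.1 -23.2]
```

jog_arm(series=[{"translation": [0,-3,0],"dr": [0,0,-1],"grip": 0.1},{"translation": [0,-7,0],"dr": [0,0,-3],"grip": 0.1},{"translation": [0,-11.5,0],"dr": [0,0,-6],"grip": 0.1},{"translation": [0,-16,0],"dr": [0,0,-9],"grip": 0.1},{"translation": [0,-20.5,0],"dr": [0,0,-12],"grip": 0.1},{"translation": [0,-25,0],"dr": [0,0,-15],"grip": 0.1},{"translation": [0.5,-29.5,0],"dr": [0,0,-18],"grip": 0.1},{"translation": [1.5,-34,0],"dr": [0,0,-21],"grip": 0.1},{"translation": [2.5,-37.5,-1.5],"dr": [0,0,-23.2],"grip": 0.1},{"translation": [2.8,-39.3,-4],"dr": [0,0,-23.2],"grip": 0.1},{"translation": [2.8,-39.3,-6.5],"dr": [0,0,-23.2],"grip": 0.1},{"translation": [2.8,-39.3,-6.7],"dr": [0,0,-23.2],"grip": 0.1},{"translation": [2.8,-39.3,-6.7],"dr": [0,0,-23.2],"grip": 0.1}])

```text
t: 18.45
tool_pos: [0.5079, -0.3767, 0.0473]
tool_rot: [2.93, -0.294, 0.92]
wrist_force: [0.3, 0.4, 0.1]
finger_gap: 0.017
grasp_force: 42.4
```

Run:
```python
from h import *
s=r.state(); print(s['t'],s['tool_pos'],s['joint_pos'].round(3),s['wrist_force'])
plan([512.3,-378.5,35],-11.5,35)
f=grab('wrist'); blanks(f,(.45,.6,-.45,-.18),.0445,.06)
W=cloud(f); print(W[200:260:10,279].round(4))
```

```text
18.45 [ 0.50788058 -0.37674992  0.04733501] [-0.962  0.255  2.057  0.881  0.54   0.102] [0.27021596 0.40726849 0.11076024]
TCP [ 0.5089 -0.3778  0.0399] shift cm [ 0.1  -0.11 -0.74] dr [-0.2 -0.1 -0.1]
[ 207  110  149   23 2364] [array([ 596.8, -396.5]), array([80.4, 12.7]), np.float64(79.5)] 0.0483
[ 226  173  106  196 9007] [array([ 523.1, -377.8]), array([90.3, 45. ]), np.float64(3.8)] 0.0481
[[ 0.5529 -0.3867  0.0474]
 [ 0.5476 -0.3856  0.0485]
 [ 0.5428 -0.3847  0.0478]
 [ 0.538  -0.3837  0.0475]
 [ 0.5332 -0.3827  0.0481]
 [ 0.5285 -0.3818  0.048 ]]
```

jog_arm(series=[{"translation": [0.1,-0.1,-0.4],"dr": [0,0,0],"grip": 0.1},{"translation": [0.1,-0.1,-0.8],"dr": [0,0,0],"grip": 0.1},{"translation": [0.1,-0.1,-0.8],"dr": [0,0,0],"grip": 0.1},{"translation": [0.1,-0.1,-0.8],"dr": [0,0,0],"grip": 0.28},{"translation": [0.1,-0.1,-0.8],"dr": [0,0,0],"grip": 0.28},{"translation": [-1,0.1,0.8],"dr": [0,0,0],"grip": 0.28},{"translation": [-3.2,0.6,4.1],"dr": [0,0,0],"grip": 0.3},{"translation": [-4.4,0.9,5.7],"dr": [0,0,0],"grip": 0.35}])

```text
t: 19.5
tool_pos: [0.4633, -0.3686, 0.1067]
tool_rot: [2.926, -0.294, 0.922]
wrist_force: [0.4, -0.1, -0.5]
finger_gap: 0.0296
grasp_force: 0.0
```

Run:
```python
from h import *
s=r.state(); print(s['t'],s['tool_pos'],s['joint_pos'].round(3),s['wrist_force'])
f=grab('wrist'); blanks(f,(.45,.6,-.45,-.18))
a=np.radians(10.8);e=np.array([np.cos(a),np.sin(a),0])*1000
c=np.array([617.8,-33.8,46])
plan(c-.145*e+[0,0,18],10.8,35);plan(c+[0,0,18],10.8,35);plan(c,10.8,35)
```

```text
19.5 [ 0.46325341 -0.36855413  0.10671175] [-1.034  0.05   2.144  0.767  0.659  0.184] [ 0.40359535 -0.13576121 -0.52143571]
[226 116 106  11 803] [array([ 592.3, -394.8]), array([81.9,  2.6]), np.float64(78.7)] 0.0419
[ 266  151   27  150 3798] [array([ 514.4, -379.7]), array([ 18.1, 109.6]), np.float64(78.5)] 0.0401
[ 173  153   38  151 3882] [array([ 524.8, -319. ]), array([ 19. , 110.4]), np.float64(78.2)] 0.0401
TCP [ 0.472  -0.0616  0.0689] shift cm [ 0.88 30.74 -3.93] dr [ 0.   0.  22.2]
TCP [ 0.6144 -0.0344  0.0689] shift cm [15.13 33.46 -3.93] dr [ 0.   0.  22.2]
TCP [ 0.6144 -0.0344  0.0509] shift cm [15.13 33.46 -5.73] dr [ 0.   0.  22.2]
```

jog_arm(series=[{"translation": [0,3,1],"dr": [0,0,0],"grip": 0.4},{"translation": [0,7,1],"dr": [0,0,2],"grip": 0.5},{"translation": [0,11.5,1],"dr": [0,0,5],"grip": 0.55},{"translation": [0,16,1],"dr": [0,0,9],"grip": 0.55},{"translation": [0,20.5,0],"dr": [0,0,13],"grip": 0.55},{"translation": [0,25,-1.5],"dr": [0,0,17],"grip": 0.55},{"translation": [0,28.5,-3],"dr": [0,0,20.5],"grip": 0.55},{"translation": [0.9,30.7,-3.8],"dr": [0,0,22.2],"grip": 0.55},{"translation": [0.9,30.7,-3.8],"dr": [0,0,22.2],"grip": 0.55},{"translation": [0.9,30.7,-3.8],"dr": [0,0,22.2],"grip": 0.55},{"translation": [4.5,31.4,-3.8],"dr": [0,0,22.2],"grip": 0.55},{"translation": [8.5,32.2,-3.8],"dr": [0,0,22.2],"grip": 0.55},{"translation": [12.5,33,-3.8],"dr": [0,0,22.2],"grip": 0.55},{"translation": [15.1,33.5,-3.8],"dr": [0,0,22.2],"grip": 0.55},{"translation": [15.1,33.5,-3.8],"dr": [0,0,22.2],"grip": 0.55}])

```text
t: 21.42
tool_pos: [0.6166, -0.0342, 0.0682]
tool_rot: [-2.93, -0.275, -0.924]
wrist_force: [-0.9, -0.0, 0.1]
finger_gap: 0.0467
grasp_force: 0.0
```

Run:
```python
from h import *
s=r.state(); print(s['t'],s['tool_pos'],s['joint_pos'].round(3),s['wrist_force'])
f=grab('wrist'); blanks(f,(.5,.72,-.1,.18),.043,.058)
plan([617.8,-33.8,46],10.8,35)
```

```text
21.425 [ 0.61659071 -0.0342131   0.06817615] [-0.328  0.146  2.136  0.765  0.421  0.417] [-0.88101426 -0.02394473  0.14438933]
[   0  114  377   27 4784] [array([702. ,  46.9]), array([  2.9, 243.4]), np.float64(7.8)] 0.0509
[ 254  157   47  212 8908] [array([637.7, -30.3]), array([110. ,  22.3]), np.float64(10.6)] 0.0545
TCP [ 0.6144 -0.0344  0.0509] shift cm [-0.07 -0.05 -1.65] dr [-0.1 -0.1  0.1]
```

jog_arm(series=[{"translation": [-0.1,0,-0.8],"dr": [0,0,0],"grip": 0.55},{"translation": [-0.1,0,-1.6],"dr": [0,0,0],"grip": 0.5},{"translation": [-0.1,0,-1.6],"dr": [0,0,0],"grip": 0.3},{"translation": [-0.1,0,-1.6],"dr": [0,0,0],"grip": 0.1},{"translation": [-0.1,0,-1.6],"dr": [0,0,0],"grip": 0.1},{"translation": [-0.1,0,-1.6],"dr": [0,0,0],"grip": 0.1},{"translation": [-0.1,0,-0.8],"dr": [0,0,0],"grip": 0.1},{"translation": [-0.5,-0.1,0.3],"dr": [0,0,0],"grip": 0.1},{"translation": [-4,-0.8,0.5],"dr": [0,0,0],"grip": 0.1},{"translation": [-9,-1.8,1],"dr": [0,0,0],"grip": 0.1},{"translation": [-13,-2.6,3],"dr": [0,0,0],"grip": 0.1},{"translation": [-14,-3.5,5.5],"dr": [0,0,-1],"grip": 0.1},{"translation": [-13.5,-7,5.5],"dr": [0,0,-5],"grip": 0.1},{"translation": [-12.5,-11,5.5],"dr": [0,0,-10],"grip": 0.1},{"translation": [-11.5,-15,5.5],"dr": [0,0,-16],"grip": 0.1},{"translation": [-10,-18.5,5.5],"dr": [0,0,-21],"grip": 0.1},{"translation": [-9.2,-20.5,5],"dr": [0,0,-22.3],"grip": 0.1},{"translation": [-9.2,-20.7,4],"dr": [0,0,-22.3],"grip": 0.1},{"translation": [-9.2,-20.7,4],"dr": [0,0,-22.3],"grip": 0.1}])

```text
t: 23.85
tool_pos: [0.5214, -0.2388, 0.1056]
tool_rot: [2.931, -0.297, 0.918]
wrist_force: [-0.1, 0.8, -1.1]
finger_gap: 0.0214
grasp_force: 41.1
```

Run:
```python
from h import *
s=r.state(); print(s['t'],s['tool_pos'],s['joint_pos'].round(3),s['wrist_force'],s['grasp_force'],s['finger_gap'])
plan([527.8,-241.8,36],-11.5,35)
f=grab('wrist','w6.png'); W=cloud(f); print(W[180:260:10,279].round(4)); blanks(f,(.45,.7,-.3,-.15),.085,.15)
```

```text
23.85 [ 0.52139426 -0.23881998  0.10560754] [-0.726 -0.041  2.237  0.652  0.496  0.537] [-0.09592568  0.83282259 -1.05255563] 41.11778140068054 0.021421453329756958
TCP [ 0.5244 -0.2411  0.0409] shift cm [ 0.3  -0.23 -6.47] dr [-0.3 -0.2 -0. ]
[[ 0.5746 -0.2505  0.1112]
 [ 0.5704 -0.2496  0.109 ]
 [ 0.5652 -0.2486  0.1096]
 [ 0.5601 -0.2476  0.1101]
 [ 0.5554 -0.2466  0.11  ]
 [ 0.5507 -0.2457  0.1098]
 [ 0.5461 -0.2447  0.1099]
 [ 0.5416 -0.2438  0.1094]]
[  108   134   344   286 28328] [array([ 527.2, -252.5]), array([ 98.9, 130.4]), np.float64(54.7)] 0.1263
```

View pics/w6.png

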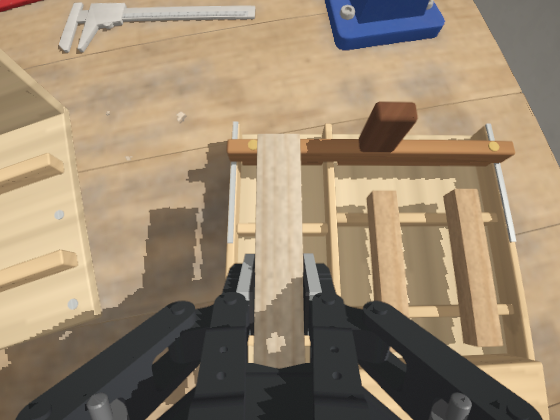

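The wrist view shows the long blank held at column 279 over the long bay, with both short blanks lying in the short bay at (388,250) and (472,265). The handle is at (390,125).

jog_arm(series=[{"translation": [0.3,-0.25,-1.5],"dr": [0,0,0],"grip": 0.1},{"translation": [0.3,-0.25,-4],"dr": [0,0,0],"grip": 0.1},{"translation": [0.3,-0.25,-5.8],"dr": [0,0,0],"grip": 0.1},{"translation": [0.3,-0.25,-6.5],"dr": [0,0,0],"grip": 0.1},{"translation": [0.3,-0.25,-6.5],"dr": [0,0,0],"grip": 0.1},{"translation": [0.3,-0.25,-6.5],"dr": [0,0,0],"grip": 0.1},{"translation": [0.3,-0.25,-6.5],"dr": [0,0,0],"grip": 0.36},{"translation": [0.3,-0.25,-6.5],"dr": [0,0,0],"grip": 0.36},{"translation": [-0.8,0,-4.9],"dr": [0,0,0],"grip": 0.36},{"translation": [-3,0.45,-1.6],"dr": [0,0,0],"grip": 0.36},{"translation": [-5,0.8,3],"dr": [0,0,0],"grip": 0.5},{"translation": [-5,0.8,6],"dr": [0,0,0],"grip": 0.5},{"translation": [-5,0.8,6],"dr": [0,0,0],"grip": 0.5}])

```text
t: 25.52
tool_pos: [0.474, -0.2338, 0.1712]
tool_rot: [2.92, -0.294, 0.928]
wrist_force: [-0.2, -0.3, 0.2]
finger_gap: 0.0428
grasp_force: 0.0
```

Run:
```python
from h import *
s=r.state(); print(s['t'],s['tool_pos'],s['joint_pos'].round(3),s['wrist_force'],s['finger_gap'])
f=grab('wrist'); blanks(f,(.42,.66,-.45,-.18),.038,.0462); blanks(f,(.55,.66,-.4,-.25),.084,.1,50)
for L in (0,10,20): plan([611.3,-330,150],-11.5,L); plan([611.3,-330,78],-11.5,L)
```

```text
25.525 [ 0.47397105 -0.23382559  0.17116114] [-0.804 -0.305  2.315  0.546  0.678  0.616] [-0.19128666 -0.34698869  0.2347902 ] 0.042756428968388376
[235 140 216   7 834] [array([ 605.7, -328.1]), array([217.1,   2.2]), np.float64(78.6)] 0.0422
[ 264  156   26  162 3920] [array([ 531. , -244.5]), array([ 22.1, 149.4]), np.float64(78.7)] 0.0445
[ 405  167   33  113 2162] [array([ 514.7, -379.5]), array([ 19.4, 109.6]), np.float64(78.7)] 0.0401
[ 343  169   27  114 2167] [array([ 524.7, -318.5]), array([ 18.6, 108.6]), np.float64(78.4)] 0.0401
[ 361  292  111   35 2103] [array([ 438.5, -350.3]), array([96.6, 28.5]), np.float64(78.5)] 0.0426
[ 234  342   84   25 1693] [array([ 428.9, -223.2]), array([69.5, 18.4]), np.float64(79.7)] 0.0426
[340 103  31  18 498] [array([ 611.3, -330.3]), array([25.9, 12.9]), np.float64(79.2)] 0.0919
TCP [ 0.6113 -0.33    0.156 ] shift cm [13.81 -9.72 -1.28] dr [ 7.  34.4  0. ]
TCP [ 0.6113 -0.33    0.084 ] shift cm [13.81 -9.72 -8.48] dr [ 7.  34.4  0. ]
TCP [ 0.6103 -0.3298  0.1559] shift cm [13.71 -9.7  -1.29] dr [ 5.  24.6  0. ]
TCP [ 0.6103 -0.3298  0.0839] shift cm [13.71 -9.7  -8.49] dr [ 5.  24.6  0. ]
TCP [ 0.6093 -0.3296  0.1556] shift cm [13.61 -9.68 -1.31] dr [ 3.  14.8  0. ]
TCP [ 0.6093 -0.3296  0.0836] shift cm [13.61 -9.68 -8.51] dr [ 3.  14.8  0. ]
```

jog_arm(series=[{"translation": [4,-2.5,0],"dr": [1,6,0],"grip": 0.5},{"translation": [8,-6,-0.5],"dr": [3,14,0],"grip": 0.5},{"translation": [11.5,-8.5,-1],"dr": [4,21,0],"grip": 0.5},{"translation": [13.7,-9.7,-1.3],"dr": [5,24.6,0],"grip": 0.5},{"translation": [13.7,-9.7,-1.3],"dr": [5,24.6,0],"grip": 0.5},{"translation": [13.7,-9.7,-4],"dr": [5,24.6,0],"grip": 0.5},{"translation": [13.7,-9.7,-7],"dr": [5,24.6,0],"grip": 0.5},{"translation": [13.7,-9.7,-8.5],"dr": [5,24.6,0],"grip": 0.5},{"translation": [13.7,-9.7,-8.5],"dr": [5,24.6,0],"grip": 0.5},{"translation": [13.7,-9.7,-8.5],"dr": [5,24.6,0],"grip": 0.3},{"translation": [13.7,-9.7,-8.5],"dr": [5,24.6,0],"grip": 0.1},{"translation": [13.7,-9.7,-8.5],"dr": [5,24.6,0],"grip": 0.1},{"translation": [13.7,-9.7,-8.5],"dr": [5,24.6,0],"grip": 0.1}])

```text
t: 27.2
tool_pos: [0.6102, -0.3295, 0.0835]
tool_rot: [3.098, -0.314, 0.268]
wrist_force: [-2.2, 1.6, 6.1]
finger_gap: 0.0255
grasp_force: 41.8
```

Run:
```python
from h import *
s=r.state(); print(s['t'],s['tool_pos'],s['joint_pos'].round(3),s['wrist_force'],s['finger_gap'],s['grasp_force'])
```

```text
27.2 [ 0.61019008 -0.32948643  0.08345694] [-0.642  0.438  1.606  0.091  0.944  1.083] [-2.17523429  1.6301376   6.05075205] 0.025486945296170446 41.84904634952545
```

jog_arm(series=[{"translation": [-0.5,0.1,0],"dr": [0,0,0],"grip": 0.1},{"translation": [-1,0.2,0],"dr": [0,0,0],"grip": 0.1},{"translation": [-1.4,0.28,0],"dr": [0,0,0],"grip": 0.1},{"translation": [-1.8,0.36,0],"dr": [0,0,0],"grip": 0.1},{"translation": [-2.2,0.45,0],"dr": [0,0,0],"grip": 0.1},{"translation": [-2.6,0.53,0],"dr": [0,0,0],"grip": 0.1},{"translation": [-2.9,0.59,0],"dr": [0,0,0],"grip": 0.1},{"translation": [-3.2,0.65,0],"dr": [0,0,0],"grip": 0.1},{"translation": [-3.3,0.67,0],"dr": [0,0,0],"grip": 0.1},{"translation": [-3.3,0.67,0],"dr": [0,0,0],"grip": 0.1}])

```text
t: 28.45
tool_pos: [0.5774, -0.3229, 0.0834]
tool_rot: [3.097, -0.314, 0.27]
wrist_force: [1.6, 0.1, 6.3]
finger_gap: 0.0254
grasp_force: 42.0
```

jog_arm(series=[{"translation": [-0.1,0.02,0],"dr": [0,0,0],"grip": 0.1},{"translation": [-0.15,0.03,0],"dr": [0,0,0],"grip": 0.1},{"translation": [-0.15,0.03,0],"dr": [0,0,0],"grip": 0.1}])

```text
t: 28.82
tool_pos: [0.5761, -0.3226, 0.0835]
tool_rot: [3.097, -0.314, 0.27]
wrist_force: [3.3, 0.4, 5.4]
finger_gap: 0.0255
grasp_force: 41.9
```

jog_arm(series=[{"translation": [-0.1,0.02,0],"dr": [0,0,0],"grip": 0.1},{"translation": [-0.1,0.02,0],"dr": [0,0,0],"grip": 0.1}])

```text
t: 29.08
tool_pos: [0.5756, -0.3225, 0.0835]
tool_rot: [3.096, -0.314, 0.272]
wrist_force: [6.4, -1.1, 3.7]
finger_gap: 0.0253
grasp_force: 41.5
```

jog_arm(series=[{"translation": [-0.1,0.02,0],"dr": [0,0,0],"grip": 0.1},{"translation": [-0.1,0.02,0],"dr": [0,0,0],"grip": 0.1}])

```text
t: 29.32
tool_pos: [0.5756, -0.3225, 0.0835]
tool_rot: [3.096, -0.314, 0.276]
wrist_force: [11.9, -1.5, -1.0]
finger_gap: 0.0251
grasp_force: 40.9
```

Run:
```python
from h import *
s=r.state(); print(s['t'],s['tool_pos'],s['wrist_force'])
f=grab('side'); blanks(f,(.42,.66,-.45,-.18),.038,.0462,60);blanks(f,(.42,.66,-.45,-.18),.0455,.052,60)
```

```text
29.325 [ 0.57557148 -0.32249528  0.08349169] [11.86014406 -1.50516367 -0.99325992]
[274 268  73  46 829] [array([ 503.5, -227.4]), array([ 71.6, 166.7]), np.float64(87.7)] 0.0431
[ 292  293   95   71 1764] [array([ 487.4, -344.3]), array([129.7, 162.6]), np.float64(78.8)] 0.0413
[356 287  36  50 221] [array([ 568.2, -366.7]), array([128.4,  14.2]), np.float64(78.3)] 0.0482
```

jog_arm(series=[{"translation": [0,0,0],"dr": [0,0,0],"grip": 0.1},{"translation": [0,0,0],"dr": [0,0,0],"grip": 0.5},{"translation": [0,0,0],"dr": [0,0,0],"grip": 0.5},{"translation": [0,0,0],"dr": [0,0,0],"grip": 0.5},{"translation": [0,0,2],"dr": [0,0,0],"grip": 0.5},{"translation": [0,0,6],"dr": [0,0,0],"grip": 0.5},{"translation": [-4,0.8,11],"dr": [0,0,0],"grip": 0.5},{"translation": [-8,1.6,14],"dr": [0,0,0],"grip": 0.5},{"translation": [-10,2,14],"dr": [0,0,0],"grip": 0.5},{"translation": [-10,2,14],"dr": [0,0,0],"grip": 0.5}])

```text
t: 30.62
tool_pos: [0.4726, -0.302, 0.2242]
tool_rot: [3.096, -0.316, 0.269]
wrist_force: [1.3, 0.4, -0.2]
finger_gap: 0.0427
grasp_force: 0.0
```

Run:
```python
from h import *
s=r.state(); print(s['t'],s['tool_pos'],s['wrist_force'],s['finger_gap'])
f=grab('wrist','w7.png'); blanks(f,(.42,.66,-.45,-.18),.0375,.0462);blanks(f,(.5,.66,-.45,-.18),.0465,.052,60);blanks(f,(.5,.66,-.45,-.18),.08,.1,60)
```

```text
30.625 [ 0.47258547 -0.30198656  0.22416904] [ 1.31332477  0.38543328 -0.21324336] 0.04271267865487734
[ 183  119   75  163 3609] [array([ 500.8, -244.1]), array([ 71.6, 173.9]), np.float64(74.4)] 0.0444
[ 252  119  123  155 8028] [array([ 486.8, -341.9]), array([130.3, 158.9]), np.float64(79.3)] 0.0414
[ 167  107  101   15 1140] [array([ 588.7, -264.4]), array([99. , 12.1]), np.float64(79.1)] 0.0485
[ 286  107  102   14 1186] [array([ 565.4, -380.1]), array([100. ,  12.4]), np.float64(78.4)] 0.0484
[263  96  31  19 562] [array([ 577.7, -323.8]), array([25.3, 14.2]), np.float64(78.2)] 0.0922
```

View pics/w7.png

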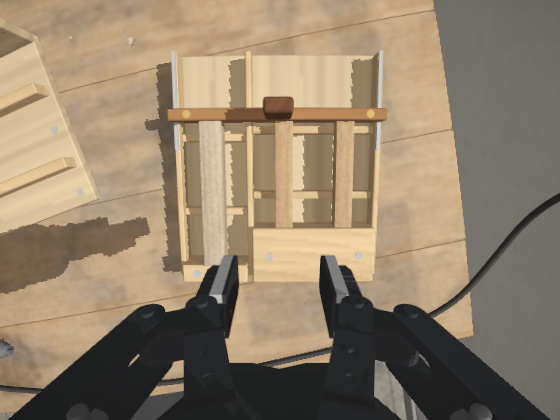

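The wrist view shows the fence at row 114 bearing on the ends of the long blank (212,190) and both short blanks (284,175 and 344,175), which sit against the stops. I'll check that no gaps remain before handing in.

Run:
```python
from h import *
f=grab('wrist'); W=cloud(f)
ex=np.array([.98,-.199]);ey=np.array([.199,.98]);O=np.array([.5102,-.3086])
T=np.dstack([(W[...,:2]-O)@ex,(W[...,:2]-O)@ey,W[...,2]])*1000
X,Y,Z=T[...,0],T[...,1],T[...,2]
for nm,y,top in [('long',67,44),('s1',-7,40),('s2',-69,40)]:
    b=abs(Y-y)<5
    bl=b&(abs(Z-top)<1.2)&(X>-110)&(X<75)
    fe=b&(Z>46.5)&(X>40)&(X<90)&(Z<51)
    st=(abs(Y-y-18)<5)&(Z>41)&(Z<44)&(X<-30)
    print(nm,'blank',np.percentile(X[bl],[.5,99.5]).round(1),'fence face',np.percentile(X[fe],1).round(1),'stop face',np.percentile(X[st],99).round(1) if st.any() else None)
```

```text
long blank [-85.5  62.1] fence face 56.1 stop face -87.7
s1 blank [-86.4  62.2] fence face 62.2 stop face -48.7
s2 blank [-54.4  62.4] fence face 62.5 stop face -47.9
```

```bash
python3 -c "
from cell import r
print(r.sign_off())"
```

```text
the job is handed in; nothing more can be done
None
```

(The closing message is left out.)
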